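# Load the nozzle magazine in mirrored order

## Task

Set up the rework machine: move all four hot-air nozzles from the posts of the black cooling rack on the left to the posts of the aluminium magazine on the right, in reverse order, because the machine counts its magazine from the handle at the right-hand end. The nozzle at the left-hand end of the rack goes on the right-hand end post of the magazine, the next one on the post beside it, and so on. Each nozzle must finally stand upright, collar fully down on its post. Mind the magnifier lamp that hangs over the middle of the worktop.

Things in the scene. Friction and masses are not known exactly. Their poses are not given: they have to be found in the camera images.
- rack: black sheet-steel cooling rack on the robot's left, fixed, 50 x 190 x 24 mm. Origin: centre of underside; z up, y along the row to its left-hand end, x across the row, away from the robot. Four equal posts on top at y = +72, +24, -24, -72 mm. (Room: a magnifier lamp hangs beyond x = 0.57, from y = -0.22 to 0.02, z = 0.16 to 0.4; its arm runs right from there, above z = 0.42, beyond x = 0.58.)
- magazine: aluminium bar on the right, fixed, 50x194x24 mm, handle at right end. Origin: underside centre; y along it to its left end, x away from robot. 4 equal posts at x=0, y=+72, +24, -24, -72 mm: shoulder 29 mm wide, its face 27 mm above the worktop (a seated nozzle's origin is there); on it a 14 mm pin, tapering over its last 11 mm to a 5 mm nose, 54 mm above the worktop
- nozzle_round: loose bare-metal hot-air nozzle, 74 mm high, 90 g: on top a round spout tube 14 mm in diameter, straight-sided over the upper 30 mm: grip there, across x. Below, a round collar 26 mm wide with a 20 mm bore, 31 mm deep, open below, which slips over a post. Origin: centre of underside; z up, x about across the row at the start.
- nozzle_small_square: loose bare-metal hot-air nozzle, 74 mm high, 90 g: on top a small square hood 20 x 20 mm, straight-sided over the upper 30 mm: grip there, across x. Below, a round collar 26 mm wide with a 20 mm bore, 31 mm deep, open below, which slips over a post. Origin: centre of underside; z up, x about across the row at the start.
- nozzle_large_square: loose bare-metal hot-air nozzle, 74 mm high, 90 g: on top a large square hood 38 x 38 mm, straight-sided over the upper 30 mm: grip there, across x. Below, a round collar 26 mm wide with a 20 mm bore, 31 mm deep, open below, which slips over a post. Origin: centre of underside; z up, x about across the row at the start.
- nozzle_oblong: loose bare-metal hot-air nozzle, 74 mm high, 90 g: on top an oblong hood 16 mm (x) by 38 mm (y), straight-sided over the upper 30 mm: grip there, across x. Below, a round collar 26 mm wide with a 20 mm bore, 31 mm deep, open below, which slips over a post. Origin: centre of underside; z up, x about across the row at the start.
- seat_round: the rack's post on which the round nozzle stands at the start; fixed, so it tells that nozzle's first place in the row. Same form as the magazine's posts. Origin: on its axis, 24 mm above the worktop, 3 mm below the shoulder's face.
- seat_small_square: the rack's post on which the small square nozzle stands at the start; fixed, so it tells that nozzle's first place in the row. Same form as the magazine's posts. Origin: on its axis, 24 mm above the worktop, 3 mm below the shoulder's face.
- seat_large_square: the rack's post on which the large square nozzle stands at the start; fixed, so it tells that nozzle's first place in the row. Same form as the magazine's posts. Origin: on its axis, 24 mm above the worktop, 3 mm below the shoulder's face.
- seat_oblong: the rack's post on which the oblong nozzle stands at the start; fixed, so it tells that nozzle's first place in the row. Same form as the magazine's posts. Origin: on its axis, 24 mm above the worktop, 3 mm below the shoulder's face.
Mind the look-alikes: they are no part of the job. What is shaped like the nozzle_oblong but orange or yellow is not meant.

How it is judged (in metres and radians):
At the end, for the whole second after the job is handed in: Each nozzle is on the magazine post that mirrors its first place in the rack (left end to right end, and so on): origin within 8 mm of the post along and across the magazine and within 5 mm of seated height, upright within 0.15 rad, released, at rest (((y of seat_round in the frame of rack between 0.052 and 0.092 m and y of nozzle_round in the frame of magazine between -0.08 and -0.064 m) or (y of seat_round in the frame of rack between 0.004 and 0.044 m and y of nozzle_round in the frame of magazine between -0.032 and -0.016 m) or (y of seat_round in the frame of rack between -0.044 and -0.004 m and y of nozzle_round in the frame of magazine between 0.016 and 0.032 m) or (y of seat_round in the frame of rack between -0.092 and -0.052 m and y of nozzle_round in the frame of magazine between 0.064 and 0.08 m)) and x of nozzle_round in the frame of magazine between -0.008 and 0.008 m and z of nozzle_round in the frame of magazine between 0.022 and 0.032 m and angle between each of nozzle_round, nozzle_small_square, nozzle_large_square, nozzle_oblong's own z axis and vertical below 0.15 rad and linear speed of each of nozzle_round, nozzle_small_square, nozzle_large_square, nozzle_oblong below 0.02 m/s and ((y of seat_small_square in the frame of rack between 0.052 and 0.092 m and y of nozzle_small_square in the frame of magazine between -0.08 and -0.064 m) or (y of seat_small_square in the frame of rack between 0.004 and 0.044 m and y of nozzle_small_square in the frame of magazine between -0.032 and -0.016 m) or (y of seat_small_square in the frame of rack between -0.044 and -0.004 m and y of nozzle_small_square in the frame of magazine between 0.016 and 0.032 m) or (y of seat_small_square in the frame of rack between -0.092 and -0.052 m and y of nozzle_small_square in the frame of magazine between 0.064 and 0.08 m)) and x of nozzle_small_square in the frame of magazine between -0.008 and 0.008 m and z of nozzle_small_square in the frame of magazine between 0.022 and 0.032 m and ((y of seat_large_square in the frame of rack between 0.052 and 0.092 m and y of nozzle_large_square in the frame of magazine between -0.08 and -0.064 m) or (y of seat_large_square in the frame of rack between 0.004 and 0.044 m and y of nozzle_large_square in the frame of magazine between -0.032 and -0.016 m) or (y of seat_large_square in the frame of rack between -0.044 and -0.004 m and y of nozzle_large_square in the frame of magazine between 0.016 and 0.032 m) or (y of seat_large_square in the frame of rack between -0.092 and -0.052 m and y of nozzle_large_square in the frame of magazine between 0.064 and 0.08 m)) and x of nozzle_large_square in the frame of magazine between -0.008 and 0.008 m and z of nozzle_large_square in the frame of magazine between 0.022 and 0.032 m and ((y of seat_oblong in the frame of rack between 0.052 and 0.092 m and y of nozzle_oblong in the frame of magazine between -0.08 and -0.064 m) or (y of seat_oblong in the frame of rack between 0.004 and 0.044 m and y of nozzle_oblong in the frame of magazine between -0.032 and -0.016 m) or (y of seat_oblong in the frame of rack between -0.044 and -0.004 m and y of nozzle_oblong in the frame of magazine between 0.016 and 0.032 m) or (y of seat_oblong in the frame of rack between -0.092 and -0.052 m and y of nozzle_oblong in the frame of magazine between 0.064 and 0.08 m)) and x of nozzle_oblong in the frame of magazine between -0.008 and 0.008 m and z of nozzle_oblong in the frame of magazine between 0.022 and 0.032 m); the robot touches nothing.
It also fails if it takes over 136 s, if anything falls off the work surface, if the arm or the gripper's body presses on something with over 40 N, if the wrist force passes 120 N, or if a joint passes its speed limit or range.

## Robot

A 6-joint arm with a two-finger parallel gripper is mounted at the origin on a cart in front of the work surface, level with it; the furniture and walls round the work are solid. World frame = base frame: x ahead of the robot, y to its left, z up, the work surface at z = 0. Lengths are in mm, angles in rad, forces in N, time in s.
With the tool pointing down it reaches from about 300 to 775 mm from the base axis. Payload 14.6 kg.
Tool frame: the origin (TCP) lies between the finger pads; the fingertips stand ahead of it and the grasp point (between the pads) lies 11 mm behind it (manip.finger_overhang is the z of the fingertips in the tool frame, in mm); z points along the fingers, y is the line along which they close (so a half turn about z gives the same grasp; the last joint's range is limited). The gripper opens to 94 mm and grips with 3 to 60 N. Pads are 16 mm wide; open, the fingers measure 119 mm over their backs; the gripper's body (75 mm by 177 mm) begins 78 mm behind the grasp point.
Start: joints at [-1.184, 0.3, 1.521, -0, 1.321, -0.067], TCP at [241.103, -494.326, 184.846] pointing down, gripper open.
Joint ranges: [-3.03, 3.03], [-0.79, 2.21], [0.23, 2.52], [-1.04, 4.18], [0, 3.07], [-2.55, 2.55]. Speed limits (rad/s): [2.22, 2.22, 2.57, 3.14, 3.14, 3.14].

## Interface

Orientations are given as [roll, pitch, yaw] about the fixed x, y, z axes, in that order (R = Rz(yaw) Ry(pitch) Rx(roll)).
In Python, from cell import manip gives the robot as it stands.
- The arm moves only by the tool jog_arm, never from a script. Its argument "series" is a list of rows, each a list of 7 numbers: the shift along the world's x, y, z as a fraction of full scale, then the turn, a rotation vector about the world's x, y, z as a fraction of full scale, then the closure, from 0 (fully open) to 1 (shut). In form: [[dx, dy, dz, wx, wy, wz, fingers], ...]. A call has 1 to 8 rows; each row is the pose to reach, as a shift and turn from the pose commanded when the call began; what a row does not reach only later rows make up. Full scale, the value 1, is 120 mm for a shift and 90 degrees for a turn. A row lasts 1/12 s, in which the tool goes at most 41.7 mm and 7.16 degrees, less where a joint would pass 70% of its speed; a pose out of reach is approached as far as the arm can. A call with a number of a shift or a turn outside -1 to 1 is refused whole. A call with a gripper value outside its range is refused whole. The fingers move at their own pace and stop on an object; "grip_force" is the grip in N (left out, the last holds). Time passes only in rows, so rows that repeat a pose let the fingers close. It gives the time, the measured TCP pose, the force, the opening and the grip force at its end, in the units of the state.
- manip.read_state(): the state, without advancing time (a new reading comes with each control period).
- manip.camera(name): name is "side" or "top"; returns a dict with "frame" (420x560x3 uint8, red, green, blue), "vfov" (degrees; the focal length in pixels is half the picture's height over the tangent of half this angle, whatever the lens; pixels are square), "cx", "cy" (the principal point, pixels), "R" (3x3) and "t" (3): a world point X has camera coordinates R X + t. Camera axes: x right, y down, z forward; pixel columns grow to the right and rows downward; lengths in mm; the calibration is good to about 2 mm. A picture is of the moment at which its call begins. There is no depth.
- manip.sign_off(): hands the job in; it is judged then, once.
The state is a dict: "clock": time; "joints": joint angles; "qd": joint speeds; "effort": joint torques, N m; "eef_pos": TCP position; "eef_rot": TCP orientation; "wrist_force": force on the tool from outside, world axes, zero at the start; "moment": the same for the moment, N m; "finger_gap": finger opening in mm; "finger_force": force on a finger pad.
Only numpy, scipy, OpenCV 4.12 (cv2) and the standard library are available. Lean on these libraries where they do the work, as an engineer would, in place of code of your own. Each camera call takes 0.05 s, during which the arm holds its last target. There are 200 camera calls.

## Working session

There is one attempt and no reset: what is moved stays moved. The work goes in short steps, Python scripts to look and compute and a tool call to move; the robot and the scene stay as the last step left them, time stands still between calls to the robot, and variables do not carry over. Pictures are saved under pics/ and viewed, at most 14 in all, crops included, and the job is handed in when it is done.

Besides the shell and the picture viewer there is one more tool, called after ">>>" as a command line: name --pt "numbers of a row" for each row, then --argument value for the rest. jog_arm: Moves the arm, as the interface text tells. Its arguments: {"type":"object","properties":{"series":{"type":"array"},"grip_force":{"type":"number"}},"required":["series"]}

```bash
ls; mkdir -p pics; python3 - <<'E'
from cell import manip
import cv2,numpy as np
np.set_printoptions(precision=4,suppress=True)
print(manip.read_state(), manip.finger_overhang)
for n in("side","top"):
    c=manip.camera(n); cv2.imwrite(f"pics/{n}0.png",c["frame"][:,:,::-1])
    R,t=np.array(c["R"]),np.array(c["t"])
    print(n,c["vfov"],c["cx"],c["cy"],R,t,"pos",-R.T@t)
E
```

```text
pics
{'clock': 0.0, 'joints': array([-1.1836,  0.3005,  1.5216, -0.    ,  1.3207, -0.0666]), 'qd': array([-0.0003, -0.0004, -0.0001,  0.0008, -0.0011, -0.003 ]), 'effort': array([ -0.0003, -53.1805, -35.2738,   0.0708,   0.0244,  -0.0001]), 'eef_pos': array([ 240.9916, -494.0679,  184.2717]), 'eef_rot': array([-3.1404, -0.0001,  0.4538]), 'wrist_force': array([ 0.6475,  0.4049, -0.4173]), 'moment': array([0.0619, 0.0172, 0.0594]), 'finger_force': 0.0, 'finger_gap': 93.82378753837196} 8.0
side 45.05342616032831 273.4065280245612 206.17202606485196 [[-0.3213 -0.947  -0.0047]
 [-0.672   0.2315 -0.7034]
 [ 0.6672 -0.2228 -0.7108]] [166.2063 385.8641 982.8574] pos [-343.0429  287.0729  970.791 ]
top 44.54709497170208 282.9522507510845 214.544600089872 [[ 0.0229 -0.9996 -0.0161]
 [-0.9933 -0.0209 -0.1135]
 [ 0.1132  0.0186 -0.9934]] [   6.3757  512.5989 1508.4301] pos [ 338.3421  -10.9855 1556.7799]
```

View pics/side0.png

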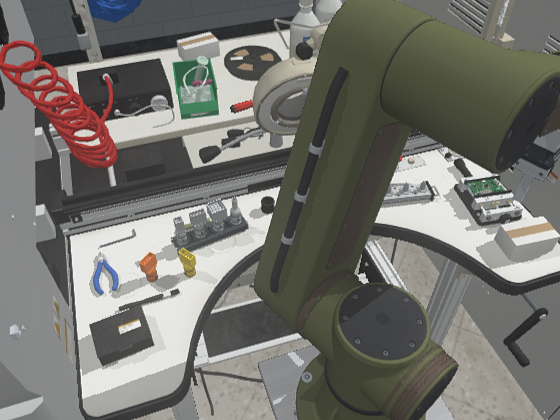

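View pics/top0.png

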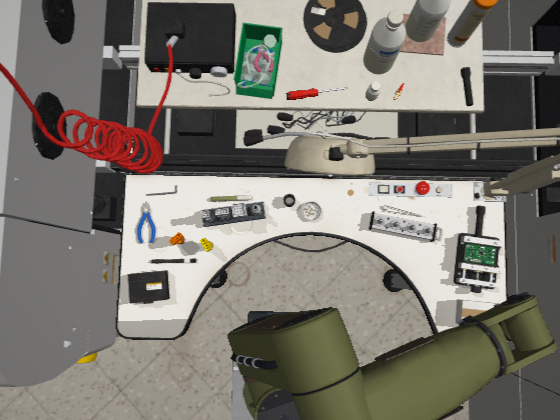

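```bash
python3 - <<'E'
import cv2,numpy as np
t=cv2.imread("pics/top0.png");s=cv2.imread("pics/side0.png")
def z(im,x,y,w,h,k):return cv2.resize(im[y:y+h,x:x+w],None,fx=k,fy=k,interpolation=cv2.INTER_CUBIC)
a=np.hstack([z(t,190,185,80,58,5),z(t,362,190,80,58,5)])
b=np.hstack([z(s,165,185,80,60,5),z(s,370,160,80,60,5)])
cv2.imwrite("pics/crop1.png",np.vstack([a,b]))
E
```

```text
(no output)
```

View pics/crop1.png

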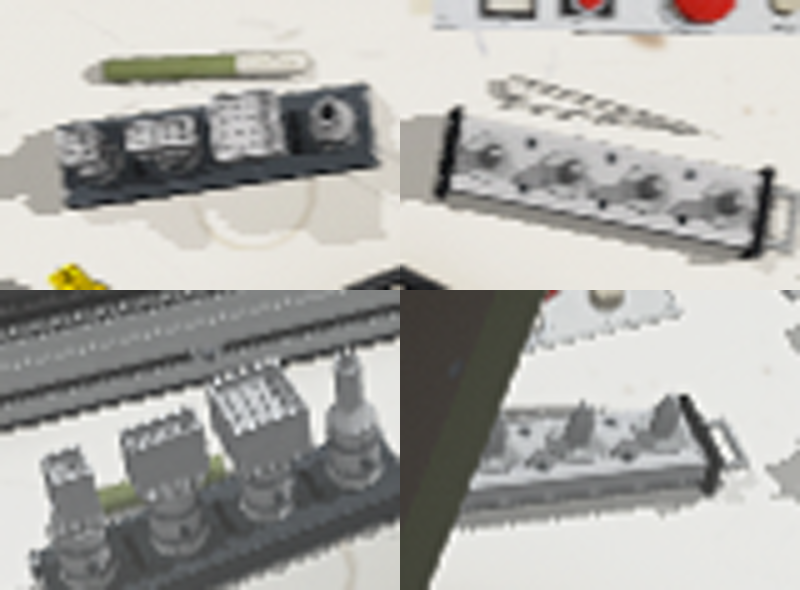

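```bash
cat > h.py <<'E'
import numpy as np,cv2
from cell import manip
from scipy.optimize import least_squares
np.set_printoptions(precision=1,suppress=True)
def cam(n):
    c=manip.camera(n); c["f"]=c["frame"].shape[0]/2/np.tan(np.radians(c["vfov"]/2)); return c
def proj(c,X):
    P=np.atleast_2d(X)@np.array(c["R"]).T+np.array(c["t"])
    return P[:,:2]/P[:,2:]*c["f"]+[c["cx"],c["cy"]]
def W(p,L):  # p: x,y,yaw,z ; local->world
    L=np.atleast_2d(L); c,s=np.cos(p[2]),np.sin(p[2])
    return np.c_[L[:,0]*c-L[:,1]*s+p[0],L[:,0]*s+L[:,1]*c+p[1],L[:,2]+p[3]]
E
cat > fit.py <<'E'
from h import *
C={n:cam(n) for n in("top","side")}
def un(o,a):return (np.array(a)+.5)/5-.5+o
Y=[72,24,-24,-72]
rack=[("top",un((190,185),[(76,143),(160,130),(245,127),(328,104)]),[(0,y,101) for y in Y]),
 ("side",un((165,185),[(67,170),(163,140),(260,105),(347,62)]),[(0,y,101) for y in Y]),
 ("top",un((190,185),[(68,208),(378,165)]),[(-25,95,0),(-25,-95,0)])]
mag=[("top",un((362,190),[(87,152),(170,170),(250,185),(330,200)]),[(0,y,54) for y in Y]),
 ("side",un((370,160),[(185,115),(268,108)]),[(0,y,54) for y in Y[2:]]),
 ("top",un((362,190),[(43,198),(350,258)]),[(-25,97,0),(-25,-97,0)])]
for nm,obs,p0 in(("rack",rack,[500,100,0,0]),("mag",mag,[500,-250,0,0])):
    f=lambda p:np.concatenate([(proj(C[n],W(p,L))-u).ravel() for n,u,L in obs])
    r=least_squares(f,p0,loss="soft_l1"); print(nm,r.x.round(3)); print(f(r.x).reshape(-1,2).tolist())
    np.save(nm,r.x)
def ring(p,y,z,d):
    a=np.linspace(0,2*np.pi,25); return W(p,np.c_[d/2*np.cos(a),y+d/2*np.sin(a),0*a+z])
def rect(p,y,z,w,l):
    return W(p,[(a*w/2,y+b*l/2,z) for a,b in((1,1),(1,-1),(-1,-1),(-1,1),(1,1))])
pr,pm=np.load("rack.npy"),np.load("mag.npy")
pr[3]=pm[3]=0
K=5; out=[]
for n,bx in(("top",[(190,185),(362,190)]),("side",[(165,185),(370,160)])):
    row=[]
    for p,o,isr in((pr,bx[0],1),(pm,bx[1],0)):
        im=cv2.resize(C[n]["frame"][o[1]:o[1]+58,o[0]:o[0]+80,::-1],None,fx=K,fy=K,interpolation=cv2.INTER_CUBIC)
        def pl(X,col):cv2.polylines(im,[np.round((proj(C[n],X)-o+.5)*K-.5).astype(int)],False,col,1)
        pl(rect(p,0,24,50,190+4*(1-isr)),(0,0,255));pl(rect(p,0,0,50,190+4*(1-isr)),(0,0,255))
        for i,y in enumerate(Y):
            if isr:
                pl(ring(p,y,27,26),(0,255,0))
                for z in(71,101):
                    if i==3:pl(ring(p,y,z,14),(0,255,255))
                    else:pl(rect(p,y,z,*[(20,20),(16,38),(38,38)][i]),(0,255,255))
            else:
                pl(ring(p,y,27,29),(0,255,0));pl(ring(p,y,54,5),(0,0,255));pl(ring(p,y,43,14),(255,0,0))
        row.append(im)
    out.append(np.hstack(row))
cv2.imwrite("pics/ov1.png",np.vstack(out))
E
python3 fit.py
```

```text
rack [514.5 168.9   0.2   3.9]
[[-0.08272993910523496, 0.010333579116121427], [-0.25482639756287995, 0.2683922181941796], [-0.6267812853380406, -1.4735690821166827], [-0.5985946006226754, 0.7844496779287056], [0.5258304307895401, 0.198396190374865], [0.35195107633995804, -0.7537491494589403], [-0.5114910105650381, -0.5270082448290054], [0.1541596280960107, 1.471802199064257], [0.5953069797483863, -0.025941447560740016], [0.31033453158147495, -0.11793340695359689]]
mag [ 485.6 -337.3   -0.2    3.2]
[[0.5001990236596612, 0.5460544918208541], [0.11770068503824405, -0.03241604668352238], [0.37357440340429093, -0.0037373766904238437], [0.6679565276341464, 0.032115905352156915], [-0.2027249089568386, 0.3518937671009894], [0.4524225911960116, -0.2816822117298159], [-3.2711294541671236, -0.2988162524767404], [-1.151310816783166, -0.41470095771887827]]
```

View pics/ov1.png

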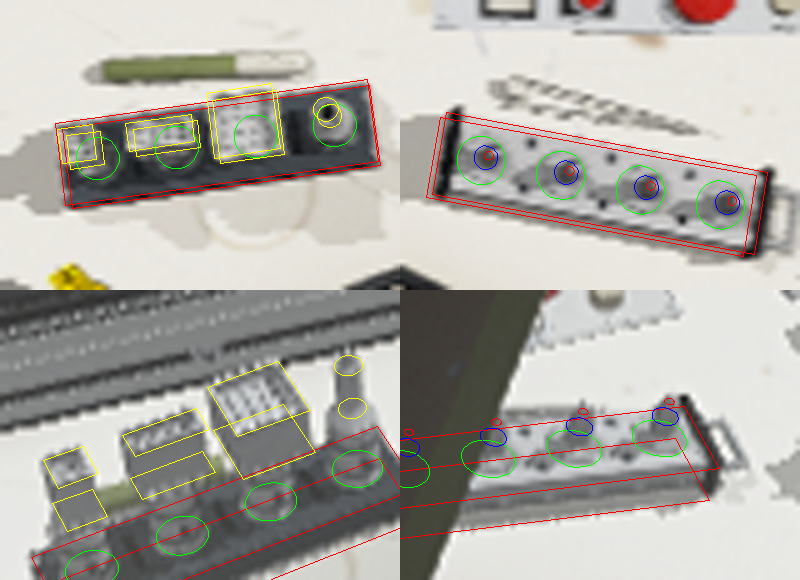

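The two views show small square, oblong, large square and round on the rack, left to right. Rack post tops are near top-view pixels (205,213), (222,211), (239,210) and (255,206). Magazine pins are at (379,220), (396,224), (412,227) and (428,230).

Look-alikes: the orange oblong at top pixel (178,239) and the yellow one at (206,244). Both lie on the bench and are excluded. The bare-metal oblong is second from the left on the rack, as the crop confirms.

The arm hides part of the magazine, so I'm moving it across to the left, clear of the lamp, before refining the fit.

>>> jog_arm --pt "0.3 0.3 0.1 0 0 0.05 0" --pt "0.6 0.6 0.1 0 0 0.1 0" --pt "0.9 1 0.1 0 0 0.17 0" --pt "0.9 1 0.1 0 0 0.17 0" --pt "0.9 1 0.1 0 0 0.17 0"

```text
clock: 0.62
eef_pos: [352.2, -370.3, 197.1]
eef_rot: [3.142, -0.001, 0.726]
wrist_force: [-0.3, -1.3, -0.3]
finger_gap: 94.4
finger_force: 0.0
```

>>> jog_arm --pt "0.1 0.35 0 0 0 0.06 0" --pt "0.2 0.7 0 0 0 0.12 0" --pt "0.4 1 0 0 0 0.17 0" --pt "0.4 1 0 0 0 0.17 0" --pt "0.4 1 0 0 0 0.17 0"

```text
clock: 1.03
eef_pos: [397.9, -252.9, 197.0]
eef_rot: [3.141, 0.0, 0.991]
wrist_force: [-0.1, -1.1, -0.2]
finger_gap: 93.6
finger_force: 0.0
```

>>> jog_arm --pt "0 0.35 0 0 0 0.06 0" --pt "0 0.7 0 0 0 0.12 0" --pt "0 1 0 0 0 0.17 0" --pt "0 1 0 0 0 0.17 0" --pt "0 1 0 0 0 0.17 0"

```text
clock: 1.45
eef_pos: [397.1, -134.5, 197.1]
eef_rot: [3.141, 0.0, 1.255]
wrist_force: [0.8, -0.5, -0.5]
finger_gap: 93.7
finger_force: 0.0
```

>>> jog_arm --pt "0 0.35 0 0 0 0.06 0" --pt "0 0.7 0 0 0 0.12 0" --pt "0 1 0 0 0 0.17 0" --pt "0 1 0 0 0 0.17 0" --pt "0 1 0 0 0 0.17 0"

```text
clock: 1.87
eef_pos: [397.5, -14.7, 196.9]
eef_rot: [3.142, 0.0, 1.521]
wrist_force: [0.1, 0.3, 0.5]
finger_gap: 94.1
finger_force: 0.0
```

>>> jog_arm --pt "0 0.35 0 0 0 0.06 0" --pt "0 0.7 0 0 0 0.12 0" --pt "0 1 0 0 0 0.16 0" --pt "0 1 0 0 0 0.16 0" --pt "0 1 0 0 0 0.16 0"

```text
clock: 2.28
eef_pos: [397.8, 105.0, 196.6]
eef_rot: [-3.141, 0.0, 1.772]
wrist_force: [-0.6, -0.7, -0.5]
finger_gap: 94.2
finger_force: 0.0
```

```bash
python3 - <<'E'
from h import *
for n in("side","top"):cv2.imwrite(f"pics/{n}1.png",cam(n)["frame"][:,:,::-1])
t=cv2.imread("pics/top1.png");s=cv2.imread("pics/side1.png")
z=lambda im,x,y,w,h,k:cv2.resize(im[y:y+h,x:x+w],None,fx=k,fy=k,interpolation=cv2.INTER_CUBIC)
cv2.imwrite("pics/crop2.png",np.vstack([z(t,362,203,80,40,7),z(s,362,165,80,45,7)]))
print(manip.read_state())
E
```

```text
{'clock': 2.3833, 'joints': array([ 0.2, -0. ,  1.9, -0. ,  1.3, -0. ]), 'qd': array([-0., -0.,  0.,  0.,  0.,  0.]), 'effort': array([  1.4, -33.2, -35.2,   0.1,   0. ,   0. ]), 'eef_pos': array([397.7, 103.8, 196.6]), 'eef_rot': array([-3.1,  0. ,  1.8]), 'wrist_force': array([-0.6, -0.7,  0.4]), 'moment': array([-0. , -0.1,  0. ]), 'finger_force': 0.0, 'finger_gap': 93.93835895445493}
```

View pics/crop2.png

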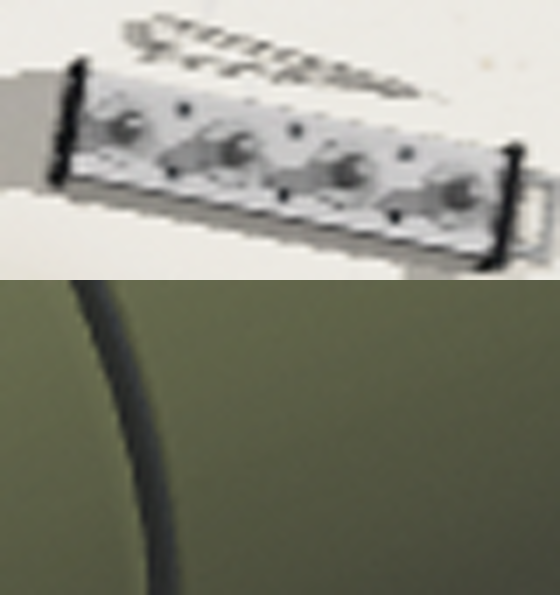

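```bash
python3 - <<'E'
from h import *
C={n:cam(n) for n in("top","side")}
un=lambda o,a,k:(np.array(a)+.5)/k-.5+o
Y=[72,24,-24,-72]
o=(362,203)
obs=[("top",un(o,[(130,126),(237,149),(350,170),(460,192)],7),[(0,y,41) for y in Y]),
("top",un(o,[(80,65),(57,185),(515,148),(490,265)],7),[(25,96,24),(-25,96,24),(25,-96,24),(-25,-96,24)]),
("side",un((370,160),[(185,115),(268,108)],5),[(0,y,54) for y in Y[2:]])]
for k,zf in((2,0),(3,0),(3,1)):
    f=lambda p:np.concatenate([(proj(C[n],W([*p[:3],p[3]*zf],L))-u).ravel() for n,u,L in obs[:k]])
    r=least_squares(f,[480,-330,-.2,0]);print(k,zf,r.x[:2],r.x[2:].round(3));print(f(r.x))
    if k==2:np.save("mag",[*r.x[:3],0]);pm=r.x
pr=np.load("rack.npy");print("rack",pr[:3].round(3))
pr[3]=0;pm[3]=0
print(W(pr,[(0,y,0) for y in Y]));print(W(pm,[(0,y,0) for y in Y]))
s=manip.read_state();print(s["eef_pos"],s["eef_rot"].round(3))
E
```

```text
2 0 [ 485.9 -340. ] [-0.2  0. ]
[-0.7  0.3  0.1  0.1  0.   0.2  0.4  0.1 -0.9 -0.  -0.6 -0.9  0.4  0.2
  1.3 -0.1]
3 0 [ 486.4 -339.7] [-0.2  0. ]
[-0.8  0.2 -0.  -0.  -0.1 -0.   0.3 -0.1 -1.1 -0.1 -0.6 -1.   0.3 -0.1
  1.2 -0.4  0.2  0.9  0.8  0.2]
3 1 [ 486.1 -339.3] [-0.2  1.6]
[-0.8  0.2 -0.  -0.  -0.1  0.   0.3 -0.  -1.1 -0.1 -0.7 -0.9  0.3  0.
  1.2 -0.2  0.3  0.5  0.9 -0.1]
rack [514.5 168.9   0.2]
[[502.8 239.9   0. ]
 [510.6 192.5   0. ]
 [518.3 145.2   0. ]
 [526.1  97.8   0. ]]
[[ 498.1 -269.     0. ]
 [ 490.  -316.3    0. ]
 [ 481.8 -363.6    0. ]
 [ 473.7 -410.9    0. ]]
[397.6 103.9 196.8] [-3.1  0.   1.8]
```

>>> jog_arm --pt "0.3 0.35 0 0 0 -0.02 0" --pt "0.6 0.7 0 0 0 -0.026 0" --pt "0.88 1 0 0 0 -0.026 0" --pt "0.88 1 0 0 0 -0.026 0" --pt "0.88 1 0 0 0 -0.026 0"

```text
clock: 2.9
eef_pos: [505.5, 227.3, 195.2]
eef_rot: [-3.14, -0.0, 1.731]
wrist_force: [-1.9, -0.2, -0.6]
finger_gap: 93.7
finger_force: 0.0
```

>>> jog_arm --pt "0 0.118 0 0 0 0 0" --pt "0 0.118 -0.2 0 0 0 0" --pt "0 0.118 -0.4 0 0 0 0" --pt "0 0.118 -0.6 0 0 0 0" --pt "0 0.118 -0.75 0 0 0 0" --pt "0 0.118 -0.87 0 0 0 0" --pt "0 0.118 -0.97 0 0 0 0" --pt "0 0.118 -0.97 0 0 0 0"

```text
clock: 3.57
eef_pos: [501.7, 238.7, 78.7]
eef_rot: [-3.139, 0.001, 1.731]
wrist_force: [0.4, -0.3, 0.5]
finger_gap: 93.9
finger_force: 0.0
```

```bash
python3 - <<'E'
from h import *
c=cam("side");t=cam("top")
z=lambda im,x,y,w,h,k:cv2.resize(im[y:y+h,x:x+w,::-1],None,fx=k,fy=k,interpolation=cv2.INTER_CUBIC)
cv2.imwrite("pics/g1.png",np.hstack([z(c["frame"],150,170,95,85,4),z(t["frame"],185,170,95,85,4)]))
s=manip.read_state();print(s["eef_pos"],s["eef_rot"].round(3),s["wrist_force"])
E
```

```text
[502.9 239.5  81.1] [ 3.1 -0.   1.7] [ 0.5 -0.2 -0.9]
```

View pics/g1.png

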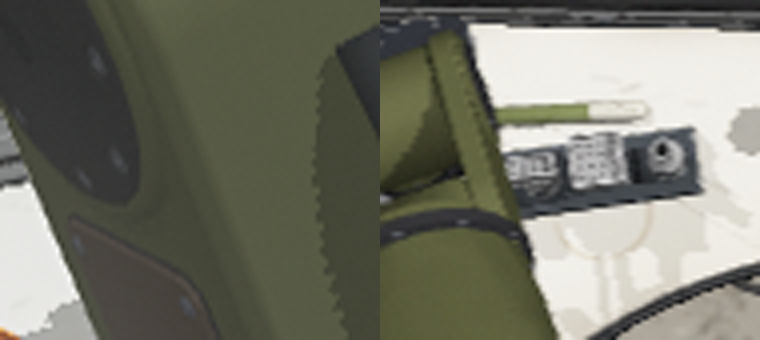

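The arm hides the grasp in both views, so I'm closing gently and judging by force.

>>> jog_arm --pt "0 0 0 0 0 0 1" --pt "0 0 0 0 0 0 1" --pt "0 0 0 0 0 0 1" --pt "0 0 0 0 0 0 1" --pt "0 0 0 0 0 0 1" --pt "0 0 0 0 0 0 1" --pt "0 0 0 0 0 0 1" --pt "0 0 0 0 0 0 1" --grip_force 10

```text
clock: 4.33
eef_pos: [502.7, 239.8, 80.4]
eef_rot: [-3.142, -0.0, 1.732]
wrist_force: [0.4, -0.2, -0.6]
finger_gap: 44.2
finger_force: 0.0
```

>>> jog_arm --pt "0 0 0 0 0 0 1" --pt "0 0 0 0 0 0 1" --pt "0 0 0 0 0 0 1" --pt "0 0 0 0 0 0 1"

```text
clock: 4.67
eef_pos: [502.8, 239.8, 80.5]
eef_rot: [3.141, -0.0, 1.732]
wrist_force: [0.7, -0.1, 5.9]
finger_gap: 17.7
finger_force: 4.4
```

>>> jog_arm --pt "0 0 0 0 0 0 1" --pt "0 0 0 0 0 0 1" --pt "0 0 0 0 0 0 1" --pt "0 0 0 0 0 0 1"

```text
clock: 5.0
eef_pos: [503.9, 240.2, 81.8]
eef_rot: [3.138, -0.001, 1.732]
wrist_force: [1.3, -0.3, 11.0]
finger_gap: 0.6
finger_force: 4.8
```

>>> jog_arm --pt "0 0 0 0 0 0 0" --pt "0 0 0 0 0 0 0" --pt "0 0 0 0 0 0 0" --pt "0 0 0 0 0 0 0" --pt "0 0 0 0 0 0 0" --pt "0 0 0 0 0 0 0" --pt "0 0 0 0 0 0 0" --pt "0 0 0 0 0 0 0"

```text
clock: 5.67
eef_pos: [502.5, 239.7, 80.1]
eef_rot: [-3.141, 0.0, 1.732]
wrist_force: [-1.0, -0.3, -0.0]
finger_gap: 50.6
finger_force: 0.0
```

>>> jog_arm --pt "0 0 0 0 0 0 0" --pt "0 0 0 0 0 0 0" --pt "0 0 0 0 0 0 0" --pt "0 0 0 0 0 0 0" --pt "0 0 0.1 0 0 0 0" --pt "0 0 0.3 0 0 0 0" --pt "0 0 0.6 0 0 0 0" --pt "0 0 0.95 0 0 0 0"

```text
clock: 6.33
eef_pos: [501.8, 239.5, 195.1]
eef_rot: [-3.139, 0.001, 1.732]
wrist_force: [0.7, 0.9, 0.7]
finger_gap: 94.1
finger_force: 0.0
```

>>> jog_arm --pt "-0.35 -0.3 0 0 0 0 0" --pt "-0.7 -0.7 0 0 0 0 0" --pt "-1 -1 0 0 0 0 0" --pt "-1 -1 0 0 0 0 0"

```text
clock: 6.67
eef_pos: [383.4, 121.2, 194.7]
eef_rot: [3.141, 0.0, 1.733]
wrist_force: [0.6, -0.5, 1.5]
finger_gap: 93.8
finger_force: 0.0
```

>>> jog_arm --pt "0 -0.35 0 0 0 0 0" --pt "0 -0.7 0 0 0 0 0" --pt "0 -1 0 0 0 0 0" --pt "0 -1 0 0 0 0 0"

```text
clock: 7.0
eef_pos: [384.7, -2.5, 195.2]
eef_rot: [3.14, 0.001, 1.727]
wrist_force: [-0.0, -0.1, 0.6]
finger_gap: 93.7
finger_force: 0.0
```

```bash
python3 - <<'E'
from h import *
c=cam("side");t=cam("top")
z=lambda im,x,y,w,h,k:cv2.resize(im[y:y+h,x:x+w,::-1],None,fx=k,fy=k,interpolation=cv2.INTER_CUBIC)
cv2.imwrite("pics/g2.png",np.hstack([z(c["frame"],150,170,95,85,4),z(t["frame"],185,170,95,85,4)]))
s=manip.read_state();print(s["eef_pos"],s["eef_rot"].round(3),s["wrist_force"])
E
```

```text
[385.    1.3 194.9] [3.1 0.  1.7] [ 0.7  0.9 -0. ]
```

View pics/g2.png

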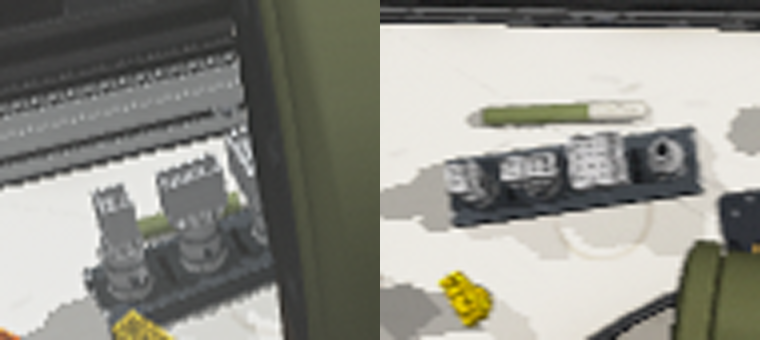

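```bash
python3 - <<'E'
from h import *
s=manip.read_state()
im=[]
for n in("side","top"):
    c=cam(n);f=c["frame"][:,:,::-1].copy()
    for dz in(0,-8,11):
        u=proj(c,s["eef_pos"]+[0,0,dz])[0];print(n,dz,u)
    im.append(f[80:380,120:520])
cv2.imwrite("pics/g3.png",np.hstack(im))
E
```

```text
side 0 [292.  201.7]
side -8 [291.9 204.3]
side 11 [292.1 198.1]
top 0 [287.  255.3]
top -8 [287.  255.4]
top 11 [287.  255.2]
```

View pics/g3.png

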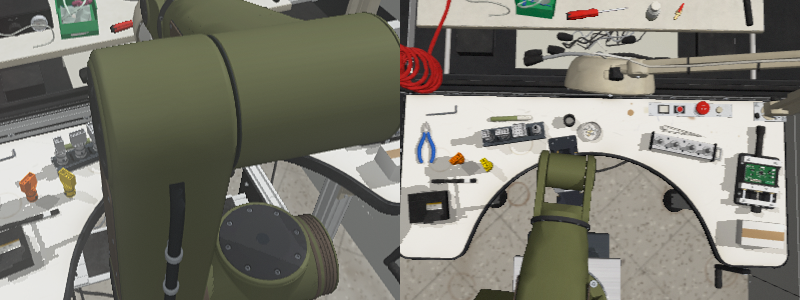

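>>> jog_arm --pt "0.3 0.35 0 0 0 0 1" --pt "0.6 0.7 0 0 0 0 1" --pt "1 1 0 0 0 0 1" --pt "1 1 0 0 0 0 1"

```text
clock: 7.53
eef_pos: [503.0, 123.5, 194.2]
eef_rot: [3.141, -0.0, 1.735]
wrist_force: [-0.2, -1.0, 0.5]
finger_gap: 70.3
finger_force: 0.0
```

>>> jog_arm --pt "0 0.35 0 0 0 0 1" --pt "0 0.7 0 0 0 0 1" --pt "0 1 0 0 0 0 1" --pt "0 1 0 0 0 0 1" --pt "0 1 0 0 0 0 1" --pt "0 1 0 0 0 0 1" --pt "0 1 0 0 0 0 1" --pt "0 1 0 0 0 0 1"

```text
clock: 8.2
eef_pos: [502.3, 239.3, 194.4]
eef_rot: [3.141, -0.0, 1.732]
wrist_force: [0.7, -0.1, 0.6]
finger_gap: 17.3
finger_force: 0.0
```

>>> jog_arm --pt "0 0 -0.2 0 0 0 1" --pt "0 0 -0.4 0 0 0 1" --pt "0 0 -0.55 0 0 0 1" --pt "0 0 -0.6 0 0 0 1" --pt "0 0 -0.65 0 0 0 1" --pt "0 0 -0.65 0 0 0 1" --pt "0 0 -0.65 0 0 0 1"

```text
clock: 8.78
eef_pos: [502.7, 239.8, 117.0]
eef_rot: [3.14, -0.0, 1.732]
wrist_force: [0.6, 0.1, 0.4]
finger_gap: 0.8
finger_force: 0.0
```

>>> jog_arm --pt "0 0 -0.03 0 0 0 1" --pt "0 0 -0.06 0 0 0 1" --pt "0 0 -0.06 0 0 0 1"

```text
clock: 9.03
eef_pos: [502.2, 239.8, 108.6]
eef_rot: [-3.141, 0.0, 1.732]
wrist_force: [0.1, -0.3, 0.2]
finger_gap: 0.5
finger_force: 0.0
```

>>> jog_arm --pt "0 0 -0.03 0 0 0 1" --pt "0 0 -0.03 0 0 0 1"

```text
clock: 9.2
eef_pos: [502.1, 239.8, 104.8]
eef_rot: [-3.141, 0.0, 1.732]
wrist_force: [-0.2, -0.8, -0.4]
finger_gap: 0.1
finger_force: 0.0
```

>>> jog_arm --pt "0 0 -0.03 0 0 0 1" --pt "0 0 -0.03 0 0 0 1"

```text
clock: 9.37
eef_pos: [502.1, 239.7, 101.1]
eef_rot: [-3.141, 0.0, 1.732]
wrist_force: [0.0, -0.1, -0.1]
finger_gap: 0.6
finger_force: 0.0
```

>>> jog_arm --pt "0 0 -0.03 0 0 0 1" --pt "0 0 -0.06 0 0 0 1" --pt "0 0 -0.06 0 0 0 1"

```text
clock: 9.62
eef_pos: [501.9, 239.7, 93.6]
eef_rot: [-3.14, 0.0, 1.732]
wrist_force: [-0.1, -0.3, -0.2]
finger_gap: 0.4
finger_force: 0.0
```

>>> jog_arm --pt "0 0 -0.03 0 0 0 1" --pt "0 0 -0.03 0 0 0 1"

```text
clock: 9.78
eef_pos: [502.1, 239.8, 90.3]
eef_rot: [-3.141, 0.0, 1.732]
wrist_force: [-0.1, -0.1, 1.0]
finger_gap: 0.8
finger_force: 0.0
```

>>> jog_arm --pt "0 0 -0.03 0 0 0 1" --pt "0 0 -0.03 0 0 0 1"

```text
clock: 9.95
eef_pos: [502.1, 239.8, 86.7]
eef_rot: [-3.141, 0.0, 1.732]
wrist_force: [0.2, -1.0, 0.6]
finger_gap: 0.8
finger_force: 0.0
```

>>> jog_arm --pt "0 0 -0.03 0 0 0 1" --pt "0 0 -0.03 0 0 0 1"

```text
clock: 10.12
eef_pos: [502.0, 239.8, 83.1]
eef_rot: [-3.141, 0.0, 1.732]
wrist_force: [0.1, 0.4, -0.3]
finger_gap: 0.4
finger_force: 0.0
```

>>> jog_arm --pt "0 0 -0.02 0 0 0 1" --pt "0 0 -0.02 0 0 0 1" --pt "0 0 -0.02 0 0 0 1"

```text
clock: 10.37
eef_pos: [502.2, 239.8, 81.2]
eef_rot: [-3.141, 0.0, 1.732]
wrist_force: [-0.0, 0.2, 0.5]
finger_gap: 0.6
finger_force: 0.0
```

>>> jog_arm --pt "0 0 -0.02 0 0 0 1" --pt "0 0 -0.02 0 0 0 1" --pt "0 0 -0.02 0 0 0 1"

```text
clock: 10.62
eef_pos: [503.3, 240.2, 80.6]
eef_rot: [3.138, -0.001, 1.732]
wrist_force: [-1.7, -0.6, 13.7]
finger_gap: 0.4
finger_force: 6.7
```

```bash
python3 - <<'E'
from h import *
C={n:cam(n) for n in("top","side")}
def tri(a,b):
    A=[]
    for n,u in(("top",a),("side",b)):
        c=C[n];P=np.c_[np.array(c["R"]),np.array(c["t"])]
        for k,uc in((0,(u[0]-c["cx"])/c["f"]),(1,(u[1]-c["cy"])/c["f"])):A.append(P[k]-uc*P[2])
    A=np.array(A);return np.linalg.lstsq(A[:,:3],-A[:,3],rcond=None)[0]
T=[(76,143),(160,130),(245,127),(326,106)];S=[(67,170),(163,140),(260,105),(347,62)]
for a,b in zip(T,S):print("hood",tri((np.array(a)+.5)/5-.5+(190,185),(np.array(b)+.5)/5-.5+(165,185)))
print("hexkey",tri((175,185),(134,231)))
print("rack FL",tri(np.array([68,208])/5+(190,185),np.array([45,588-290])/5+(165,185)))
print("orange top",tri((178,239),(148,257)), "box corner", tri((129,303),(100,364)))
s=manip.read_state();print(s["eef_pos"],s["joints"].round(4).tolist(),s["eef_rot"].tolist())
E
python3 -c "
from cell import manip
print([a for a in dir(manip) if a[0]!='_'])"
```

```text
hood [503.  240.3 105.5]
hood [512.  192.9 101. ]
hood [514.2 143.9 106.6]
hood [526.8  97.3 109.1]
hexkey [600.1 352.3   0.4]
rack FL [470.7 257.4  53.2]
orange top [430.  322.9  80.8] box corner [238.7 466.8  21.1]
[503.3 240.2  80.6] [0.3796, 0.4211, 1.6127, -0.0001, 1.1045, 0.2181] [3.1384390624075436, -0.0006282089550710968, 1.7324067029885284]
['Unreachable', 'camera', 'finger_overhang', 'read_state', 'sign_off']
```

Contact came at TCP z≈80.7 on top of the hood, which triangulates to z≈103. So the fingertips stand about 20 mm short of where the text puts them. I'm opening and gripping lower; the gap will show what is held.

>>> jog_arm --pt "0 0 0.15 0 0 0 0" --pt "0 0 0.3 0 0 0 0" --pt "0 0 0.3 0 0 0 0" --pt "0 0 0.3 0 0 0 0" --pt "0 0 0.3 0 0 0 0" --pt "0 0 0.3 0 0 0 0" --pt "0 0 0.3 0 0 0 0" --pt "0 0 0.3 0 0 0 0"

```text
clock: 11.38
eef_pos: [502.1, 239.7, 114.3]
eef_rot: [-3.141, 0.0, 1.732]
wrist_force: [0.4, -0.2, -0.4]
finger_gap: 50.0
finger_force: 0.0
```

>>> jog_arm --pt "0 0 0 0 0 0 0" --pt "0 0 0 0 0 0 0" --pt "0 0 0 0 0 0 0" --pt "0 0 -0.15 0 0 0 0" --pt "0 0 -0.3 0 0 0 0" --pt "0 0 -0.4 0 0 0 0" --pt "0 0 -0.48 0 0 0 0" --pt "0 0 -0.48 0 0 0 0"

```text
clock: 12.05
eef_pos: [501.5, 239.5, 55.5]
eef_rot: [-3.139, 0.001, 1.732]
wrist_force: [0.4, -0.4, -0.9]
finger_gap: 93.7
finger_force: 0.0
```

>>> jog_arm --pt "0 0 0 0 0 0 0.7" --pt "0 0 0 0 0 0 0.7" --pt "0 0 0 0 0 0 0.7" --pt "0 0 0 0 0 0 0.7" --pt "0 0 0 0 0 0 0.7" --pt "0 0 0 0 0 0 0.7" --pt "0 0 0 0 0 0 0.7" --pt "0 0 0 0 0 0 0.7"

```text
clock: 12.72
eef_pos: [502.3, 239.8, 57.4]
eef_rot: [3.142, -0.0, 1.732]
wrist_force: [-0.2, 0.0, -1.0]
finger_gap: 43.9
finger_force: 0.0
```

>>> jog_arm --pt "0 0 0 0 0 0 0.75" --pt "0 0 0 0 0 0 0.8" --pt "0 0 0 0 0 0 0.8" --pt "0 0 0 0 0 0 0.9" --pt "0 0 0 0 0 0 0.9"

```text
clock: 13.13
eef_pos: [502.2, 239.8, 57.3]
eef_rot: [-3.141, 0.0, 1.732]
wrist_force: [0.0, 0.4, -0.4]
finger_gap: 19.8
finger_force: 10.0
```

>>> jog_arm --pt "0 0 0 0 0 0 1" --pt "0 0 0 0 0 0 1" --pt "0 0 0 0 0 0 1" --pt "0 0 0.1 0 0 0 1" --pt "0 0 0.2 0 0 0 1" --pt "0 0 0.35 0 0 0 1" --pt "0 0 0.5 0 0 0 1" --pt "0 0 0.5 0 0 0 1" --grip_force 35

```text
clock: 13.8
eef_pos: [504.0, 240.6, 122.1]
eef_rot: [3.135, -0.001, 1.733]
wrist_force: [0.6, -0.3, 1.4]
finger_gap: 19.9
finger_force: 35.0
```

>>> jog_arm --pt "-0.2 -0.2 0 0 0 0 1" --pt "-0.4 -0.4 0 0 0 0 1" --pt "-0.6 -0.65 0 0 0 0 1" --pt "-0.85 -0.9 0 0 0 0 1" --pt "-0.85 -1 0 0 0 0 1" --pt "-0.85 -1 0 0 0 0 1"

```text
clock: 14.3
eef_pos: [399.5, 118.2, 117.8]
eef_rot: [3.141, 0.0, 1.731]
wrist_force: [0.9, 0.0, -0.1]
finger_gap: 19.5
finger_force: 35.0
```

>>> jog_arm --pt "0 -0.25 0 0 0 -0.02 1" --pt "0 -0.5 0 0 0 -0.04 1" --pt "0 -0.75 0 0 0 -0.06 1" --pt "0 -1 0 0 0 -0.07 1" --pt "0 -1 0 0 0 -0.07 1"

```text
clock: 14.72
eef_pos: [401.0, -3.1, 117.6]
eef_rot: [3.141, 0.001, 1.619]
wrist_force: [0.3, 0.6, -0.7]
finger_gap: 20.0
finger_force: 35.0
```

>>> jog_arm --pt "0 -0.25 0 0 0 -0.02 1" --pt "0 -0.5 0 0 0 -0.04 1" --pt "0 -0.75 0 0 0 -0.06 1" --pt "0 -1 0 0 0 -0.07 1" --pt "0 -1 0 0 0 -0.07 1"

```text
clock: 15.13
eef_pos: [401.1, -123.3, 117.5]
eef_rot: [3.141, 0.001, 1.509]
wrist_force: [-0.2, 0.3, -1.0]
finger_gap: 19.5
finger_force: 35.0
```

>>> jog_arm --pt "0 -0.25 0 0 0 -0.02 1" --pt "0 -0.5 0 0 0 -0.04 1" --pt "0 -0.75 0 0 0 -0.06 1" --pt "0 -1 0 0 0 -0.072 1" --pt "0 -1 0 0 0 -0.072 1"

```text
clock: 15.55
eef_pos: [401.1, -243.3, 117.3]
eef_rot: [3.141, 0.001, 1.396]
wrist_force: [0.8, 0.8, -0.7]
finger_gap: 20.0
finger_force: 35.0
```

>>> jog_arm --pt "0.08 -0.25 0 0 0 0 1" --pt "0.15 -0.5 0 0 0 0 1" --pt "0.25 -0.75 0 0 0 0 1" --pt "0.3 -1 0 0 0 0 1" --pt "0.3 -1 0 0 0 0 1"

```text
clock: 15.97
eef_pos: [437.8, -363.1, 116.8]
eef_rot: [3.141, 0.001, 1.398]
wrist_force: [-0.8, 0.4, -1.0]
finger_gap: 19.9
finger_force: 35.0
```

>>> jog_arm --pt "0.15 -0.2 0 0 0 0 1" --pt "0.308 -0.423 0 0 0 0 1" --pt "0.308 -0.423 0 0 0 0 1" --pt "0.308 -0.423 0 0 0 0 1" --pt "0.308 -0.423 0 0 0 0 1"

```text
clock: 16.38
eef_pos: [473.6, -409.5, 116.8]
eef_rot: [-3.141, -0.001, 1.4]
wrist_force: [-0.6, 0.0, -1.6]
finger_gap: 19.9
finger_force: 35.0
```

```bash
python3 - <<'E'
from h import *
c=cam("side");t=cam("top")
z=lambda im,x,y,w,h,k:cv2.resize(im[y:y+h,x:x+w,::-1],None,fx=k,fy=k,interpolation=cv2.INTER_CUBIC)
cv2.imwrite("pics/p1.png",np.hstack([z(c["frame"],340,120,130,120,3),z(t["frame"],350,150,130,120,3)]))
s=manip.read_state();print(s["eef_pos"],s["eef_rot"].round(3),s["wrist_force"],s["finger_gap"])
E
```

```text
[ 473.4 -409.7  117.6] [ 3.1 -0.   1.4] [-0.  -0.6 -0.2] 20.03015900843703
```

View pics/p1.png

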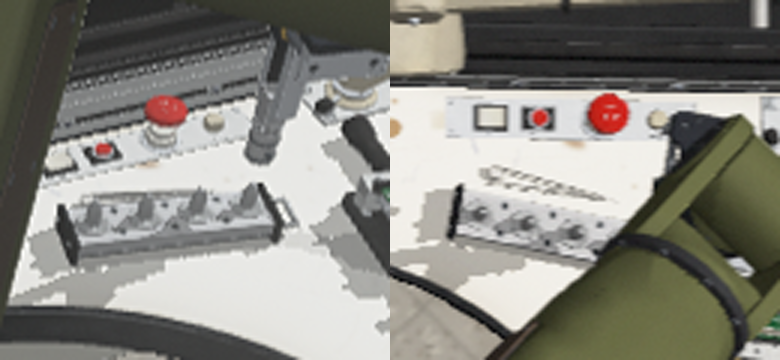

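```bash
python3 - <<'E'
from h import *
c=cam("side");pm=np.load("mag.npy")
Y=[72,24,-24,-72]
print("pins pred",proj(c,W(pm,[(0,y,54) for y in Y])).tolist())
s=manip.read_state();p=s["eef_pos"];
print("collar bottom pred",proj(c,[p[0],p[1],87]), "tips", proj(c,[p[0],p[1],139]))
J=np.array([proj(c,p+d)[0]-proj(c,p)[0] for d in np.eye(3)*10]);print("px per 10mm",J)
E
python3 - <<'E'
import cv2,numpy as np
im=cv2.imread("pics/p1.png")[:,:390]
im=cv2.resize(im[20:230,40:300],None,fx=3,fy=2.8,interpolation=cv2.INTER_CUBIC);cv2.imwrite("pics/p1b.png",im);print(im.shape)
E
```

```text
pins pred [[372.13245884930444, 187.56259246073466], [389.6448293004124, 185.56237823255822], [407.0241496305183, 183.57736061901673], [424.2719303726376, 181.6073670912318]]
collar bottom pred [[426.6 172.5]] tips [[430.9 157.2]]
px per 10mm [[-2.  -2.4]
 [-3.4  0.8]
 [ 0.8 -3. ]]
(588, 780, 3)
```

View pics/p1b.png

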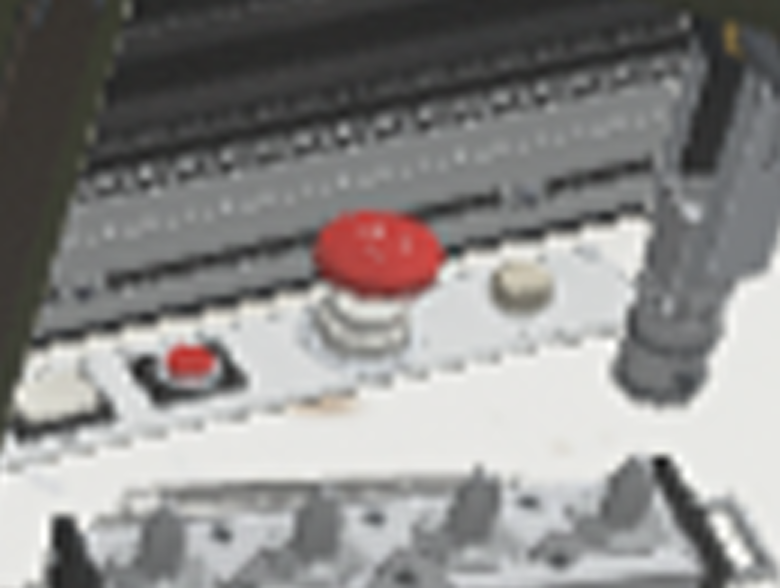

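The side view shows the collar bottom at about (426,172) and the right-hand pin nose at (424,181). Both are within 1 px of prediction, so I'm lowering it onto the post.

>>> jog_arm --pt "0 0 -0.1 0 0 0 1" --pt "0 0 -0.2 0 0 0 1" --pt "0 0 -0.25 0 0 0 1" --pt "0 0 -0.3 0 0 0 1" --pt "0 0 -0.33 0 0 0 1" --pt "0 0 -0.36 0 0 0 1" --pt "0 0 -0.4 0 0 0 1"

```text
clock: 17.12
eef_pos: [473.4, -411.1, 69.3]
eef_rot: [3.141, 0.0, 1.399]
wrist_force: [-0.1, -0.1, -0.6]
finger_gap: 19.8
finger_force: 35.0
```

>>> jog_arm --pt "0 0 -0.04 0 0 0 1" --pt "0 0 -0.07 0 0 0 1" --pt "0 0 -0.09 0 0 0 1" --pt "0 0 -0.1 0 0 0 1" --pt "0 0 -0.1 0 0 0 1" --pt "0 0 -0.1 0 0 0 1"

```text
clock: 17.62
eef_pos: [473.3, -411.0, 57.4]
eef_rot: [3.141, 0.0, 1.399]
wrist_force: [0.1, -0.1, -0.2]
finger_gap: 19.7
finger_force: 35.0
```

>>> jog_arm --pt "0 0 0 0 0 0 0" --pt "0 0 0 0 0 0 0" --pt "0 0 0 0 0 0 0" --pt "0 0 0 0 0 0 0" --pt "0 0 0 0 0 0 0" --pt "0 0 0.1 0 0 0 0" --pt "0 0 0.3 0 0 0 0" --pt "0 0 0.5 0 0 0 0"

```text
clock: 18.28
eef_pos: [472.9, -410.6, 118.3]
eef_rot: [-3.141, -0.001, 1.399]
wrist_force: [-0.1, 0.2, 0.3]
finger_gap: 69.6
finger_force: 0.0
```

>>> jog_arm --pt "-0.15 0.25 0.02 0 0 0 0" --pt "-0.3 0.5 0.02 0 0 0 0" --pt "-0.5 0.75 0.02 0 0 0 0" --pt "-0.608 1 0.02 0 0 0 0" --pt "-0.608 1 0.02 0 0 0 0"

```text
clock: 18.7
eef_pos: [398.3, -287.2, 120.6]
eef_rot: [-3.141, -0.001, 1.401]
wrist_force: [-0.7, -0.2, -0.3]
finger_gap: 93.7
finger_force: 0.0
```

```bash
python3 - <<'E'
from h import *
c=cam("side");t=cam("top")
z=lambda im,x,y,w,h,k:cv2.resize(im[y:y+h,x:x+w,::-1],None,fx=k,fy=k,interpolation=cv2.INTER_CUBIC)
cv2.imwrite("pics/p2.png",np.hstack([z(c["frame"],350,140,100,80,4),z(t["frame"],360,180,100,80,4)]))
s=manip.read_state();print(s["eef_pos"],s["eef_rot"].round(3),s["wrist_force"],s["finger_gap"])
E
```

```text
[ 400.6 -290.8  121.2] [3.1 0.  1.4] [ 0.2 -0.2  0.1] 94.06000986457785
```

View pics/p2.png

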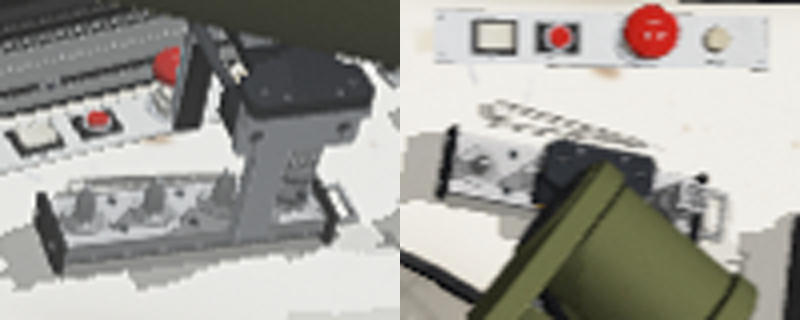

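The small square nozzle stands on the right-hand end post, partly behind a finger at about side pixel (425,185). Next is the oblong.

>>> jog_arm --pt "0 0.3 0 0 0 0.02 0" --pt "0 0.6 0 0 0 0.05 0" --pt "0 0.9 0 0 0 0.07 0" --pt "0 1 0 0 0 0.07 0" --pt "0 1 0 0 0 0.07 0"

```text
clock: 19.22
eef_pos: [401.1, -169.8, 120.3]
eef_rot: [3.141, 0.0, 1.511]
wrist_force: [0.9, -0.5, 0.6]
finger_gap: 94.0
finger_force: 0.0
```

>>> jog_arm --pt "0 0.3 0 0 0 0.02 0" --pt "0 0.6 0 0 0 0.05 0" --pt "0 0.9 0 0 0 0.07 0" --pt "0 1 0 0 0 0.07 0" --pt "0 1 0 0 0 0.07 0"

```text
clock: 19.63
eef_pos: [401.3, -50.3, 120.2]
eef_rot: [3.141, 0.0, 1.621]
wrist_force: [-0.1, -0.3, 0.7]
finger_gap: 93.9
finger_force: 0.0
```

>>> jog_arm --pt "0 0.3 0 0 0 0.02 0" --pt "0 0.6 0 0 0 0.05 0" --pt "0 0.9 0 0 0 0.072 0" --pt "0 1 0 0 0 0.072 0" --pt "0 1 0 0 0 0.072 0"

```text
clock: 20.05
eef_pos: [401.5, 69.6, 119.9]
eef_rot: [3.141, 0.0, 1.734]
wrist_force: [0.1, -0.1, 0.3]
finger_gap: 93.8
finger_force: 0.0
```

>>> jog_arm --pt "0.2 0.3 0.1 0 0 0 0" --pt "0.4 0.6 0.1 0 0 0 0" --pt "0.65 0.9 0.1 0 0 0 0" --pt "0.916 1 0.1 0 0 0 0" --pt "0.916 1 0.1 0 0 0 0" --pt "0.916 1 0.1 0 0 0 0"

```text
clock: 20.55
eef_pos: [512.1, 187.5, 130.3]
eef_rot: [-3.14, 0.001, 1.731]
wrist_force: [-0.6, -1.0, -0.5]
finger_gap: 93.8
finger_force: 0.0
```

>>> jog_arm --pt "0 0.028 0 0 0 0 0" --pt "0 0.028 -0.15 0 0 0 0" --pt "0 0.028 -0.3 0 0 0 0" --pt "0 0.028 -0.45 0 0 0 0" --pt "0 0.028 -0.56 0 0 0 0" --pt "0 0.028 -0.66 0 0 0 0" --pt "0 0.028 -0.66 0 0 0 0" --pt "0 0.028 -0.66 0 0 0 0"

```text
clock: 21.22
eef_pos: [510.2, 191.7, 52.9]
eef_rot: [-3.142, 0.0, 1.732]
wrist_force: [0.5, 0.7, 0.1]
finger_gap: 94.3
finger_force: 0.0
```

Grip the oblong, expecting a 16 mm gap.

>>> jog_arm --pt "0 0 0 0 0 0 0.75" --pt "0 0 0 0 0 0 0.75" --pt "0 0 0 0 0 0 0.75" --pt "0 0 0 0 0 0 0.75" --pt "0 0 0 0 0 0 0.75" --pt "0 0 0 0 0 0 0.75" --pt "0 0 0 0 0 0 0.75" --pt "0 0 0 0 0 0 0.75" --grip_force 10

```text
clock: 21.88
eef_pos: [510.2, 192.5, 52.5]
eef_rot: [-3.142, -0.0, 1.733]
wrist_force: [0.2, 0.0, 1.1]
finger_gap: 43.8
finger_force: 0.0
```

>>> jog_arm --pt "0 0 0 0 0 0 0.9" --pt "0 0 0 0 0 0 0.9" --pt "0 0 0 0 0 0 1" --pt "0 0 0 0 0 0 1" --pt "0 0 0 0 0 0 1" --pt "0 0 0 0 0 0 1" --pt "0 0 0 0 0 0 1" --pt "0 0 0 0 0 0 1"

```text
clock: 22.55
eef_pos: [510.2, 192.4, 52.5]
eef_rot: [3.142, 0.0, 1.732]
wrist_force: [-0.1, -0.7, 0.4]
finger_gap: 15.7
finger_force: 10.0
```

>>> jog_arm --pt "0 0 0 0 0 0 1" --pt "0 0 0 0 0 0 1" --pt "0 0 0 0 0 0 1" --pt "0 0 0.1 0 0 0 1" --pt "0 0 0.2 0 0 0 1" --pt "0 0 0.35 0 0 0 1" --pt "0 0 0.55 0 0 0 1" --pt "0 0 0.55 0 0 0 1" --grip_force 35

```text
clock: 23.22
eef_pos: [512.2, 193.1, 124.1]
eef_rot: [3.134, -0.001, 1.732]
wrist_force: [1.2, 1.3, 0.7]
finger_gap: 16.0
finger_force: 35.0
```

>>> jog_arm --pt "-0.25 -0.1 0 0 0 0 1" --pt "-0.5 -0.3 0 0 0 0 1" --pt "-0.75 -0.5 0 0 0 0 1" --pt "-0.916 -0.8 0 0 0 0 1" --pt "-0.916 -1 0 0 0 0 1" --pt "-0.916 -1 0 0 0 0 1"

```text
clock: 23.72
eef_pos: [399.8, 69.8, 119.5]
eef_rot: [3.14, 0.001, 1.73]
wrist_force: [1.2, 0.8, -0.6]
finger_gap: 15.8
finger_force: 35.0
```

>>> jog_arm --pt "0 -0.25 0 0 0 -0.02 1" --pt "0 -0.5 0 0 0 -0.04 1" --pt "0 -0.75 0 0 0 -0.06 1" --pt "0 -1 0 0 0 -0.07 1" --pt "0 -1 0 0 0 -0.07 1"

```text
clock: 24.13
eef_pos: [400.6, -50.8, 119.2]
eef_rot: [3.141, 0.001, 1.618]
wrist_force: [0.7, 0.5, 0.2]
finger_gap: 15.8
finger_force: 35.0
```

>>> jog_arm --pt "0 -0.25 0 0 0 -0.02 1" --pt "0 -0.5 0 0 0 -0.04 1" --pt "0 -0.75 0 0 0 -0.06 1" --pt "0 -1 0 0 0 -0.07 1" --pt "0 -1 0 0 0 -0.07 1"

```text
clock: 24.55
eef_pos: [400.7, -170.8, 119.1]
eef_rot: [3.141, 0.001, 1.509]
wrist_force: [0.5, 0.6, -0.5]
finger_gap: 16.0
finger_force: 35.0
```

>>> jog_arm --pt "0 -0.25 0 0 0 -0.02 1" --pt "0 -0.5 0 0 0 -0.04 1" --pt "0 -0.75 0 0 0 -0.06 1" --pt "0 -1 0 0 0 -0.072 1" --pt "0 -1 0 0 0 -0.072 1"

```text
clock: 24.97
eef_pos: [400.7, -290.7, 118.9]
eef_rot: [3.141, 0.001, 1.396]
wrist_force: [0.2, -0.7, -1.1]
finger_gap: 15.7
finger_force: 35.0
```

>>> jog_arm --pt "0.2 -0.2 0 0 0 0 1" --pt "0.4 -0.4 0 0 0 0 1" --pt "0.6 -0.55 0 0 0 0 1" --pt "0.676 -0.634 0 0 0 0 1" --pt "0.676 -0.634 0 0 0 0 1" --pt "0.676 -0.634 0 0 0 0 1" --pt "0.676 -0.634 0 0 0 0 1"

```text
clock: 25.55
eef_pos: [481.3, -362.5, 118.6]
eef_rot: [-3.141, -0.0, 1.4]
wrist_force: [0.1, 0.4, -1.1]
finger_gap: 15.8
finger_force: 35.0
```

>>> jog_arm --pt "0 0 -0.1 0 0 0 1" --pt "0 0 -0.2 0 0 0 1" --pt "0 0 -0.27 0 0 0 1" --pt "0 0 -0.32 0 0 0 1" --pt "0 0 -0.36 0 0 0 1" --pt "0 0 -0.4 0 0 0 1" --pt "0 0 -0.4 0 0 0 1"

```text
clock: 26.13
eef_pos: [481.1, -363.4, 69.5]
eef_rot: [-3.141, -0.001, 1.399]
wrist_force: [0.4, 0.5, -0.5]
finger_gap: 15.7
finger_force: 35.0
```

>>> jog_arm --pt "0 0 -0.04 0 0 0 1" --pt "0 0 -0.08 0 0 0 1" --pt "0 0 -0.11 0 0 0 1" --pt "0 0 -0.13 0 0 0 1" --pt "0 0 -0.15 0 0 0 1" --pt "0 0 -0.15 0 0 0 1" --pt "0 0 -0.15 0 0 0 1"

```text
clock: 26.72
eef_pos: [481.5, -363.7, 52.6]
eef_rot: [3.141, 0.0, 1.399]
wrist_force: [-0.0, 1.1, -0.4]
finger_gap: 15.7
finger_force: 35.0
```

>>> jog_arm --pt "0 0 0 0 0 0 0" --pt "0 0 0 0 0 0 0" --pt "0 0 0 0 0 0 0" --pt "0 0 0 0 0 0 0" --pt "0 0 0 0 0 0 0" --pt "0 0 0.1 0 0 0 0" --pt "0 0 0.3 0 0 0 0" --pt "0 0 0.56 0 0 0 0"

```text
clock: 27.38
eef_pos: [480.7, -363.0, 119.6]
eef_rot: [-3.139, -0.002, 1.399]
wrist_force: [0.0, -0.3, 0.4]
finger_gap: 65.6
finger_force: 0.0
```

>>> jog_arm --pt "-0.2 0.1 0 0 0 0 0" --pt "-0.4 0.35 0 0 0 0 0" --pt "-0.6 0.65 0 0 0 0 0" --pt "-0.676 1 0 0 0 0 0" --pt "-0.676 1 0 0 0 0 0" --pt "-0.676 1 0 0 0 0 0"

```text
clock: 27.88
eef_pos: [400.4, -242.6, 121.1]
eef_rot: [3.14, 0.001, 1.401]
wrist_force: [-0.1, -0.2, 0.3]
finger_gap: 94.0
finger_force: 0.0
```

>>> jog_arm --pt "0 0.3 0 0 0 0.02 0" --pt "0 0.6 0 0 0 0.05 0" --pt "0 0.9 0 0 0 0.07 0" --pt "0 1 0 0 0 0.07 0" --pt "0 1 0 0 0 0.07 0"

```text
clock: 28.3
eef_pos: [401.1, -122.5, 120.5]
eef_rot: [3.141, 0.0, 1.512]
wrist_force: [-0.2, -1.1, 0.9]
finger_gap: 94.1
finger_force: 0.0
```

>>> jog_arm --pt "0 0.3 0 0 0 0.02 0" --pt "0 0.6 0 0 0 0.05 0" --pt "0 0.9 0 0 0 0.07 0" --pt "0 1 0 0 0 0.07 0" --pt "0 1 0 0 0 0.07 0"

```text
clock: 28.72
eef_pos: [401.2, -2.8, 120.2]
eef_rot: [3.141, 0.0, 1.621]
wrist_force: [-1.1, -0.0, -0.3]
finger_gap: 94.0
finger_force: 0.0
```

>>> jog_arm --pt "0 0.3 0 0 0 0.02 0" --pt "0 0.6 0 0 0 0.05 0" --pt "0 0.9 0 0 0 0.072 0" --pt "0 1 0 0 0 0.072 0" --pt "0 1 0 0 0 0.072 0"

```text
clock: 29.13
eef_pos: [401.4, 116.9, 119.9]
eef_rot: [3.141, 0.0, 1.734]
wrist_force: [0.1, -0.8, -0.3]
finger_gap: 94.1
finger_force: 0.0
```

>>> jog_arm --pt "0.25 0.1 0.1 0 0 0 0" --pt "0.5 0.2 0.1 0 0 0 0" --pt "0.75 0.24 0.1 0 0 0 0" --pt "0.98 0.24 0.1 0 0 0 0" --pt "0.98 0.24 0.1 0 0 0 0" --pt "0.98 0.24 0.1 0 0 0 0" --pt "0.98 0.24 0.1 0 0 0 0"

```text
clock: 29.72
eef_pos: [518.0, 143.3, 131.4]
eef_rot: [-3.141, 0.0, 1.731]
wrist_force: [-1.0, 0.1, -0.0]
finger_gap: 94.0
finger_force: 0.0
```

>>> jog_arm --pt "0 0 -0.15 0 0 0 0" --pt "0 0 -0.3 0 0 0 0" --pt "0 0 -0.45 0 0 0 0" --pt "0 0 -0.56 0 0 0 0" --pt "0 0 -0.66 0 0 0 0" --pt "0 0 -0.66 0 0 0 0" --pt "0 0 -0.66 0 0 0 0"

```text
clock: 30.3
eef_pos: [517.7, 144.7, 52.8]
eef_rot: [-3.141, 0.0, 1.732]
wrist_force: [-0.6, 0.2, -0.1]
finger_gap: 94.0
finger_force: 0.0
```

>>> jog_arm --pt "0 0 0 0 0 0 0.5" --pt "0 0 0 0 0 0 0.5" --pt "0 0 0 0 0 0 0.5" --pt "0 0 0 0 0 0 0.5" --pt "0 0 0 0 0 0 0.5" --pt "0 0 0 0 0 0 0.6" --pt "0 0 0 0 0 0 0.7" --pt "0 0 0 0 0 0 0.7" --grip_force 10

```text
clock: 30.97
eef_pos: [517.9, 145.2, 52.5]
eef_rot: [-3.142, -0.0, 1.732]
wrist_force: [-0.2, -0.1, 0.6]
finger_gap: 44.1
finger_force: 0.0
```

>>> jog_arm --pt "0 0 0 0 0 0 0.8" --pt "0 0 0 0 0 0 0.8" --pt "0 0 0 0 0 0 0.8"

```text
clock: 31.22
eef_pos: [517.9, 145.2, 52.5]
eef_rot: [-3.142, -0.0, 1.732]
wrist_force: [-0.6, 0.4, -0.0]
finger_gap: 38.1
finger_force: 10.0
```

>>> jog_arm --pt "0 0 0 0 0 0 1" --pt "0 0 0 0 0 0 1" --pt "0 0 0 0 0 0 1" --pt "0 0 0.1 0 0 0 1" --pt "0 0 0.2 0 0 0 1" --pt "0 0 0.35 0 0 0 1" --pt "0 0 0.55 0 0 0 1" --pt "0 0 0.55 0 0 0 1" --grip_force 35

```text
clock: 31.88
eef_pos: [519.7, 145.6, 123.6]
eef_rot: [3.135, -0.0, 1.732]
wrist_force: [0.8, -0.1, 0.5]
finger_gap: 37.8
finger_force: 35.0
```

>>> jog_arm --pt "-0.25 0 0 0 0 0 1" --pt "-0.5 0 0 0 0 0 1" --pt "-0.75 -0.1 0 0 0 0 1" --pt "-0.98 -0.2 0 0 0 0 1" --pt "-0.98 -0.2 0 0 0 0 1" --pt "-0.98 -0.2 0 0 0 0 1"

```text
clock: 32.38
eef_pos: [399.9, 121.0, 119.2]
eef_rot: [3.14, -0.0, 1.732]
wrist_force: [1.0, -0.9, -1.1]
finger_gap: 37.9
finger_force: 35.0
```

>>> jog_arm --pt "0 -0.25 0 0 0 -0.02 1" --pt "0 -0.5 0 0 0 -0.04 1" --pt "0 -0.75 0 0 0 -0.06 1" --pt "0 -1 0 0 0 -0.07 1" --pt "0 -1 0 0 0 -0.07 1"

```text
clock: 32.8
eef_pos: [401.2, -2.3, 118.8]
eef_rot: [3.141, 0.001, 1.618]
wrist_force: [0.6, 1.4, -1.0]
finger_gap: 38.1
finger_force: 35.0
```

>>> jog_arm --pt "0 -0.25 0 0 0 -0.02 1" --pt "0 -0.5 0 0 0 -0.04 1" --pt "0 -0.75 0 0 0 -0.06 1" --pt "0 -1 0 0 0 -0.07 1" --pt "0 -1 0 0 0 -0.07 1"

```text
clock: 33.22
eef_pos: [401.2, -122.4, 118.8]
eef_rot: [3.141, 0.001, 1.509]
wrist_force: [0.3, -0.2, -0.5]
finger_gap: 38.1
finger_force: 35.0
```

>>> jog_arm --pt "0 -0.25 0 0 0 -0.02 1" --pt "0 -0.5 0 0 0 -0.04 1" --pt "0 -0.75 0 0 0 -0.06 1" --pt "0 -1 0 0 0 -0.072 1" --pt "0 -1 0 0 0 -0.072 1"

```text
clock: 33.63
eef_pos: [401.0, -242.5, 118.5]
eef_rot: [3.141, 0.001, 1.396]
wrist_force: [0.7, 0.2, -0.0]
finger_gap: 37.8
finger_force: 35.0
```

>>> jog_arm --pt "0.1 -0.2 0 0 0 0 1" --pt "0.3 -0.4 0 0 0 0 1" --pt "0.5 -0.6 0 0 0 0 1" --pt "0.744 -0.646 0 0 0 0 1" --pt "0.744 -0.646 0 0 0 0 1" --pt "0.744 -0.646 0 0 0 0 1" --pt "0.744 -0.646 0 0 0 0 1" --pt "0.744 -0.646 0 0 0 0 1"

```text
clock: 34.3
eef_pos: [489.3, -315.7, 118.6]
eef_rot: [-3.141, -0.0, 1.4]
wrist_force: [0.1, 1.2, -0.8]
finger_gap: 37.7
finger_force: 35.0
```

>>> jog_arm --pt "0 0 -0.1 0 0 0 1" --pt "0 0 -0.2 0 0 0 1" --pt "0 0 -0.27 0 0 0 1" --pt "0 0 -0.32 0 0 0 1" --pt "0 0 -0.36 0 0 0 1" --pt "0 0 -0.4 0 0 0 1" --pt "0 0 -0.4 0 0 0 1"

```text
clock: 34.88
eef_pos: [489.2, -316.2, 69.5]
eef_rot: [-3.141, -0.001, 1.399]
wrist_force: [0.2, -0.8, -1.2]
finger_gap: 37.8
finger_force: 35.0
```

>>> jog_arm --pt "0 0 -0.04 0 0 0 1" --pt "0 0 -0.08 0 0 0 1" --pt "0 0 -0.11 0 0 0 1" --pt "0 0 -0.13 0 0 0 1" --pt "0 0 -0.15 0 0 0 1" --pt "0 0 -0.15 0 0 0 1" --pt "0 0 -0.15 0 0 0 1"

```text
clock: 35.47
eef_pos: [489.6, -316.4, 52.5]
eef_rot: [3.141, 0.0, 1.399]
wrist_force: [-0.6, -0.8, -0.3]
finger_gap: 37.6
finger_force: 35.0
```

>>> jog_arm --pt "0 0 0 0 0 0 0" --pt "0 0 0 0 0 0 0" --pt "0 0 0 0 0 0 0" --pt "0 0 0 0 0 0 0" --pt "0 0 0 0 0 0 0" --pt "0 0 0.1 0 0 0 0" --pt "0 0 0.3 0 0 0 0" --pt "0 0 0.56 0 0 0 0"

```text
clock: 36.13
eef_pos: [488.7, -315.8, 119.7]
eef_rot: [-3.139, -0.001, 1.399]
wrist_force: [0.3, -0.4, 0.7]
finger_gap: 87.4
finger_force: 0.0
```

>>> jog_arm --pt "-0.2 0 0 0 0 0 0" --pt "-0.4 0.1 0 0 0 0 0" --pt "-0.6 0.35 0 0 0 0 0" --pt "-0.744 0.646 0 0 0 0 0" --pt "-0.744 0.646 0 0 0 0 0" --pt "-0.744 0.646 0 0 0 0 0"

```text
clock: 36.63
eef_pos: [400.2, -238.1, 121.1]
eef_rot: [3.14, 0.001, 1.401]
wrist_force: [0.9, -0.7, 0.1]
finger_gap: 94.2
finger_force: 0.0
```

>>> jog_arm --pt "0 0.3 0 0 0 0.02 0" --pt "0 0.6 0 0 0 0.05 0" --pt "0 0.9 0 0 0 0.07 0" --pt "0 1 0 0 0 0.07 0" --pt "0 1 0 0 0 0.07 0"

```text
clock: 37.05
eef_pos: [401.3, -117.5, 120.6]
eef_rot: [3.14, 0.0, 1.512]
wrist_force: [-0.5, -0.3, -0.7]
finger_gap: 93.9
finger_force: 0.0
```

>>> jog_arm --pt "0 0.3 0 0 0 0.02 0" --pt "0 0.6 0 0 0 0.05 0" --pt "0 0.9 0 0 0 0.07 0" --pt "0 1 0 0 0 0.07 0" --pt "0 1 0 0 0 0.07 0"

```text
clock: 37.47
eef_pos: [401.3, 2.1, 120.3]
eef_rot: [3.141, 0.0, 1.621]
wrist_force: [-0.1, -1.1, 1.0]
finger_gap: 93.9
finger_force: 0.0
```

>>> jog_arm --pt "0 0.3 0 0 0 0.02 0" --pt "0 0.6 0 0 0 0.05 0" --pt "0 0.805 0 0 0 0.072 0" --pt "0 0.805 0 0 0 0.072 0" --pt "0 0.805 0 0 0 0.072 0"

```text
clock: 37.88
eef_pos: [401.2, 97.2, 119.9]
eef_rot: [3.141, 0.0, 1.733]
wrist_force: [0.6, -0.6, -0.2]
finger_gap: 94.1
finger_force: 0.0
```

>>> jog_arm --pt "0.25 0 0.1 0 0 0 0" --pt "0.5 0 0.1 0 0 0 0" --pt "0.75 0 0.1 0 0 0 0" --pt "1 0 0.1 0 0 0 0" --pt "1 0 0.1 0 0 0 0" --pt "1 0 0.1 0 0 0 0" --pt "1 0 0.1 0 0 0 0"

```text
clock: 38.47
eef_pos: [520.1, 96.2, 131.4]
eef_rot: [-3.141, 0.0, 1.73]
wrist_force: [0.1, 0.1, 0.2]
finger_gap: 93.9
finger_force: 0.0
```

>>> jog_arm --pt "0.045 0 -0.15 0 0 0 0" --pt "0.045 0 -0.3 0 0 0 0" --pt "0.045 0 -0.45 0 0 0 0" --pt "0.045 0 -0.56 0 0 0 0" --pt "0.045 0 -0.66 0 0 0 0" --pt "0.045 0 -0.66 0 0 0 0" --pt "0.045 0 -0.66 0 0 0 0"

```text
clock: 39.05
eef_pos: [525.2, 97.2, 52.9]
eef_rot: [-3.141, 0.0, 1.732]
wrist_force: [-0.6, 0.3, 0.2]
finger_gap: 93.8
finger_force: 0.0
```

>>> jog_arm --pt "0 0 0 0 0 0 0.75" --pt "0 0 0 0 0 0 0.75" --pt "0 0 0 0 0 0 0.75" --pt "0 0 0 0 0 0 0.75" --pt "0 0 0 0 0 0 0.75" --pt "0 0 0 0 0 0 0.75" --pt "0 0 0 0 0 0 0.75" --pt "0 0 0 0 0 0 0.75" --grip_force 10

```text
clock: 39.72
eef_pos: [525.7, 97.8, 52.5]
eef_rot: [3.142, 0.0, 1.732]
wrist_force: [0.0, -0.5, 0.4]
finger_gap: 44.1
finger_force: 0.0
```

>>> jog_arm --pt "0 0 0 0 0 0 0.9" --pt "0 0 0 0 0 0 0.9" --pt "0 0 0 0 0 0 1" --pt "0 0 0 0 0 0 1" --pt "0 0 0 0 0 0 1" --pt "0 0 0 0 0 0 1" --pt "0 0 0 0 0 0 1" --pt "0 0 0 0 0 0 1"

```text
clock: 40.38
eef_pos: [525.6, 97.7, 52.4]
eef_rot: [-3.141, 0.0, 1.732]
wrist_force: [-0.3, 0.0, -0.9]
finger_gap: 14.1
finger_force: 10.0
```

>>> jog_arm --pt "0 0 0 0 0 0 1" --pt "0 0 0 0 0 0 1" --pt "0 0 0 0 0 0 1" --pt "0 0 0.1 0 0 0 1" --pt "0 0 0.2 0 0 0 1" --pt "0 0 0.35 0 0 0 1" --pt "0 0 0.55 0 0 0 1" --pt "0 0 0.55 0 0 0 1" --grip_force 35

```text
clock: 41.05
eef_pos: [527.4, 98.0, 122.6]
eef_rot: [3.136, 0.0, 1.732]
wrist_force: [0.8, -0.3, -0.3]
finger_gap: 13.3
finger_force: 35.0
```

>>> jog_arm --pt "-0.25 0 0 0 0 0 1" --pt "-0.5 0 0 0 0 0 1" --pt "-0.75 0 0 0 0 0 1" --pt "-1 0 0 0 0 0 1" --pt "-1 0 0 0 0 0 1" --pt "-1 0 0 0 0 0 1"

```text
clock: 41.55
eef_pos: [405.1, 97.8, 118.5]
eef_rot: [3.141, 0.0, 1.733]
wrist_force: [-0.2, -0.2, -0.9]
finger_gap: 13.3
finger_force: 35.0
```

>>> jog_arm --pt "0 -0.25 0 0 0 -0.02 1" --pt "0 -0.5 0 0 0 -0.04 1" --pt "0 -0.75 0 0 0 -0.06 1" --pt "0 -1 0 0 0 -0.07 1" --pt "0 -1 0 0 0 -0.07 1"

```text
clock: 41.97
eef_pos: [406.5, -26.0, 118.4]
eef_rot: [3.141, 0.001, 1.618]
wrist_force: [0.1, -0.9, -1.4]
finger_gap: 13.0
finger_force: 35.0
```

>>> jog_arm --pt "0 -0.25 0 0 0 -0.02 1" --pt "0 -0.5 0 0 0 -0.04 1" --pt "0 -0.75 0 0 0 -0.06 1" --pt "0 -1 0 0 0 -0.07 1" --pt "0 -1 0 0 0 -0.07 1"

```text
clock: 42.38
eef_pos: [406.4, -146.1, 118.3]
eef_rot: [3.141, 0.001, 1.509]
wrist_force: [0.4, 0.0, -1.2]
finger_gap: 12.9
finger_force: 35.0
```

>>> jog_arm --pt "0 -0.25 0 0 0 -0.02 1" --pt "0 -0.5 0 0 0 -0.04 1" --pt "0 -0.75 0 0 0 -0.06 1" --pt "0 -1 0 0 0 -0.072 1" --pt "0 -1 0 0 0 -0.072 1" --pt "0 -1 0 0 0 -0.072 1"

```text
clock: 42.88
eef_pos: [405.9, -263.0, 117.8]
eef_rot: [-3.141, -0.001, 1.398]
wrist_force: [0.3, 0.4, -1.2]
finger_gap: 13.6
finger_force: 35.0
```

>>> jog_arm --pt "0.2 -0.057 0 0 0 0 1" --pt "0.4 -0.057 0 0 0 0 1" --pt "0.6 -0.057 0 0 0 0 1" --pt "0.767 -0.057 0 0 0 0 1" --pt "0.767 -0.057 0 0 0 0 1" --pt "0.767 -0.057 0 0 0 0 1" --pt "0.767 -0.057 0 0 0 0 1"

```text
clock: 43.47
eef_pos: [497.5, -268.2, 118.1]
eef_rot: [-3.141, -0.0, 1.401]
wrist_force: [-0.5, -1.1, -1.2]
finger_gap: 13.5
finger_force: 35.0
```

>>> jog_arm --pt "0 0 -0.1 0 0 0 1" --pt "0 0 -0.2 0 0 0 1" --pt "0 0 -0.27 0 0 0 1" --pt "0 0 -0.32 0 0 0 1" --pt "0 0 -0.36 0 0 0 1" --pt "0 0 -0.4 0 0 0 1" --pt "0 0 -0.4 0 0 0 1"

```text
clock: 44.05
eef_pos: [497.3, -268.9, 69.5]
eef_rot: [-3.14, -0.0, 1.399]
wrist_force: [-0.8, -0.0, -1.7]
finger_gap: 13.1
finger_force: 35.0
```

>>> jog_arm --pt "0 0 -0.04 0 0 0 1" --pt "0 0 -0.08 0 0 0 1" --pt "0 0 -0.11 0 0 0 1" --pt "0 0 -0.13 0 0 0 1" --pt "0 0 -0.15 0 0 0 1" --pt "0 0 -0.15 0 0 0 1" --pt "0 0 -0.15 0 0 0 1"

```text
clock: 44.63
eef_pos: [497.8, -269.1, 52.5]
eef_rot: [3.141, 0.0, 1.399]
wrist_force: [-0.9, -0.5, -1.0]
finger_gap: 13.4
finger_force: 35.0
```

>>> jog_arm --pt "0 0 0 0 0 0 0" --pt "0 0 0 0 0 0 0" --pt "0 0 0 0 0 0 0" --pt "0 0 0 0 0 0 0" --pt "0 0 0 0 0 0 0" --pt "0 0 0.1 0 0 0 0" --pt "0 0 0.3 0 0 0 0" --pt "0 0 0.56 0 0 0 0"

```text
clock: 45.3
eef_pos: [496.9, -268.6, 119.8]
eef_rot: [-3.139, -0.001, 1.399]
wrist_force: [-0.3, -0.1, 0.6]
finger_gap: 62.9
finger_force: 0.0
```

>>> jog_arm --pt "-0.2 0 0.05 0 0 0 0" --pt "-0.4 0 0.1 0 0 0 0" --pt "-0.6 0 0.2 0 0 0 0" --pt "-0.8 0 0.3 0 0 0 0" --pt "-0.8 0 0.3 0 0 0 0" --pt "-0.8 0 0.3 0 0 0 0"

```text
clock: 45.8
eef_pos: [401.7, -269.5, 157.3]
eef_rot: [3.139, 0.001, 1.398]
wrist_force: [0.8, 0.4, -0.4]
finger_gap: 93.7
finger_force: 0.0
```

>>> jog_arm --pt "0 -0.25 0.2 0 0 -0.05 0" --pt "0.1 -0.5 0.4 0 0 -0.1 0" --pt "0.2 -0.75 0.6 0 0 -0.15 0" --pt "0.3 -1 0.6 0 0 -0.2 0" --pt "0.3 -1 0.6 0 0 -0.2 0" --pt "0.3 -1 0.6 0 0 -0.2 0"

```text
clock: 46.3
eef_pos: [438.3, -389.6, 226.2]
eef_rot: [-3.14, -0.001, 1.085]
wrist_force: [-0.6, 0.0, 0.4]
finger_gap: 94.3
finger_force: 0.0
```

>>> jog_arm --pt "0.2 -0.25 0 0 0 0 0" --pt "0.3 -0.5 0 0 0 0 0" --pt "0.3 -0.6 0 0 0 0 0" --pt "0.3 -0.6 0 0 0 0 0" --pt "0.3 -0.6 0 0 0 0 0"

```text
clock: 46.72
eef_pos: [473.8, -460.1, 227.0]
eef_rot: [-3.14, -0.001, 1.086]
wrist_force: [-0.7, 1.1, 0.3]
finger_gap: 93.9
finger_force: 0.0
```

```bash
python3 - <<'E'
from h import *
c=cam("side");t=cam("top")
pm=np.load("mag.npy");Y=[72,24,-24,-72]
print(proj(c,W(pm,[(0,y,101) for y in Y])).tolist(),proj(t,W(pm,[(0,y,101) for y in Y])).tolist())
z=lambda im,x,y,w,h,k:cv2.resize(im[y:y+h,x:x+w,::-1],None,fx=k,fy=k,interpolation=cv2.INTER_CUBIC)
cv2.imwrite("pics/p3.png",np.hstack([z(c["frame"],355,140,100,80,4),z(t["frame"],360,180,100,80,4)]))
s=manip.read_state();print(s["eef_pos"],s["wrist_force"],s["clock"])
E
```

```text
[[374.576568535544, 174.24248041980113], [392.5264879817381, 172.24328835025898], [410.3365648303932, 170.25967140420542], [428.00842694984294, 168.29144827600987]] [[383.0927087324084, 218.75923330357912], [399.7837321247746, 221.95321968133788], [416.5160397893931, 225.1551061979971], [433.2897850872858, 228.36492220064963]]
[ 473.9 -459.7  228. ] [-0.   0.   0.9] 46.8167
```

View pics/p3.png

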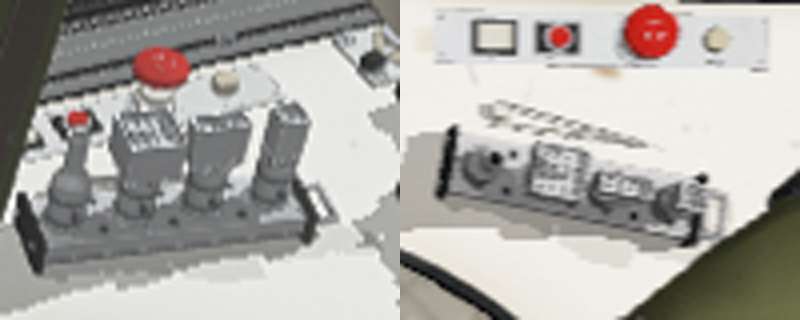

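All four nozzles stand upright on the magazine: round, large square, oblong, small square from left to right. Their tops, at side pixels (375,173), (393,171), (411,171) and (427,167), match the predictions for seated height within 2 px.

```bash
python3 -c "
from cell import manip
print(manip.sign_off())"
```

```text
the job is handed in; nothing more can be done
None
```

I moved all four nozzles to the magazine in reverse order and handed the job in at about 47 s; the last camera check showed each upright and fully seated, but sign-off returned no verdict.

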